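# Close a thermal cycler's lid and tighten its ratchet knob

## Robot

A 6-joint arm with a two-finger parallel gripper is mounted at the origin on the work surface. World frame = base frame: x ahead of the robot, y to its left, z up, the work surface at z = 0. Lengths are in mm, angles in rad, forces in N, time in s.
With the tool pointing down it reaches from about 275 to 1000 mm from the base axis. Payload 8.4 kg.
Tool frame: the origin (TCP) lies at the very end of the fingers, on their centre line; the grasp point (between the pads) lies 19 mm behind it; z points along the fingers, y is the direction in which the jaws open and shut (so a half turn about z gives the same grasp; the last joint's range is limited). The gripper opens to 85 mm and grips with 20 to 120 N. Pads are 22 mm wide; open, the fingers measure 114 mm over their backs; the gripper's body (76 mm by 85 mm) begins 54 mm behind the grasp point. The pads swing forward as they close: fully open they stand 13 mm farther back than shut.
Start: joints at [-1.24, 0.353, 1.633, -0, 1.155, -0.002], TCP at [204.18, -590.71, 231.281] pointing down, gripper open.
Joint ranges: [-2.63, 2.63], [-0.92, 2.1], [0.06, 2.66], [-1.3, 4.44], [0, 2.69], [-3.02, 3.02]. Speed limits (rad/s): [2.22, 2.22, 2.79, 3.14, 3.14, 3.14].

## Interface

Orientations are given as [roll, pitch, yaw] about the fixed x, y, z axes, in that order (R = Rz(yaw) Ry(pitch) Rx(roll)).
In Python, from rig import r, vision gives the robot as it stands.
- The arm moves only by the tool move_arm, never from a script. Its argument "series" is text: rows parted by semicolons, each of 7 numbers parted by spaces: the closure, from -1 (fully open) to 1 (shut), then the shift along the tool's x, y, z in units of 40 mm (1.0 is 40 mm), then the turn, a rotation vector about the tool's x, y, z in degrees. In form: grip tx ty tz ax ay az; .... A call has 1 to 20 rows; each row shifts and turns the pose as measured when the row begins, along the tool's axes as they then stand; what a row does not reach is not made up. A row lasts 1/8 s, in which the tool goes at most 62.5 mm and 10.7 degrees, less where a joint would pass 70% of its speed; a pose out of reach is approached as far as the arm can. A call is refused whole if a number of a shift passes 1 or a number of a turn 10.7, either way. A call with a gripper value outside its range is refused whole. The fingers move at their own pace and stop on an object; "grip_force" is the grip in N (left out, the last holds). Time passes only in rows, so rows that do not move let the fingers close. It gives the time, the measured TCP pose, the force and the opening at its end, in the units of the state.
- r.sense(): the state, without advancing time (a new reading comes with each control period).
- vision.grab_frame(name): name is "scene" or "side" or "wrist"; returns the picture (400x640x3 uint8, red, green, blue); there is no depth.
- vision.camera_params(name): a dict with "fx", "fy", "cx", "cy" (pixels), "position" and "rotation" of the camera in the world. Camera axes: x right, y up, looking along -z (the intrinsics and any distortion apply to the point x, -y, -z); pixel columns grow to the right and rows downward; lengths in mm; the calibration is good to about 2 mm. A picture is of the moment at which its call begins: read the wrist's pose just before it. camera_params takes no time and is no camera call; for the wrist camera it gives the pose at the moment of the call.
- r.sign_off(): hands the job in, once; it reports no verdict.
The state is a dict: "clock": time; "qpos": joint angles; "qvel": joint speeds; "joint_efforts": joint torques, N m; "eef_pos": TCP position; "tcp_rot": TCP orientation; "contact_force": force on the tool from outside, world axes, zero at the start; "wrist_torque": the same for the moment, N m; "opening": opening from 0.0 (shut) to 1.0 (fully open).
Only numpy, scipy, OpenCV 4.12 (cv2) and the standard library are available. Lean on these libraries where they do the work, as an engineer would, in place of code of your own. Each camera call takes 0.05 s, during which the arm holds its last target. There are 200 camera calls.

## Task

Shut the thermal cycler on the tube strips: lower its lid and press the blue tab at the front gently down until the latch snaps and the lid is fully home. Then turn the blue knob on the lid clockwise until its ratchet slips at the set torque; let it click once or twice, no more, and let go, leaving everything else on the bench where it is.

Things in the scene. Friction and masses are not known exactly. Their poses are not given: they have to be found in the camera images.
- cycler: Thermal cycler, white housing 335 mm long, 220 mm wide, fixed to the bench. Origin on the bench under it, x to its rear, y to its left, z up. Sloping key panel at the front (-x); the lid's hinge line is at x +148, z 128 mm, parallel to y. The shut lid covers x -50 to +140, y -95 to +95 mm, its top at z 167 mm
- lid (a joint): angle of the heated lid in rad: 0 fully shut, growing as its front rises (starts 0.45 to 0.8). The hinge is stiff: the lid stays where it is left. Below about 0.038 rad the front latch resists with some 10 N at the tab, then snaps the lid to 0 and holds it there; short of that the lid is not shut
- tab_top (a point): centre of the top face of the lid's blue front tab, the place to push (90 mm wide, 36 mm deep in front of the lid, 12 mm thick, its top 22 mm below the lid's top). Moves with the lid at 223 mm from the hinge line, its z axis normal to the tab, away from the tubes. Lid shut: at x -74, y 0, z 145 mm in the cycler's frame
- knob_top (a point): centre of the top of the lid's round blue knob, on its axis; moves and tilts with the lid but does not turn with the knob; its z axis is the knob's axis, out of the lid. The knob is 50 mm across its fine flutes and 29 mm tall; it turns without end and does not rise or sink. Lid shut: at x +45, y 0, z 203 mm in the cycler's frame
- knob_foot (a point): point on the knob's axis at the dial plate, 33 mm below knob_top. Clockwise from above tightens: the screw runs at about 0.1 N m for an unknown 0.4 to 2.2 rad, then stops on the tubes; the ratchet climbs to about 0.4 N m and slips with a click each 0.39 rad, torque dropping sharply. A half-climbed tooth falls back on release; the screw stays put when let go. Do not turn it back
- lid_cover: the lid itself: white shell 190 x 190 x 44 mm with the tab, turning with joint lid; origin on the hinge line, axes as the cycler's when shut. Inside, unseen and not reported, stop_mark on the lid, screw_mark on the screw and knob_mark on the knob, 20 mm off the knob's axis, let the judge tell how far the screw has run and the ratchet has slipped
- strip_a: strip of eight clear capped PCR tubes, 72 x 8.5 mm, seated in the block under the lid; leave seated
- strip_b: strip of eight violet capped PCR tubes, 72 x 8.5 mm, seated in the block under the lid; leave seated
- tube_rack: violet 96-hole tube rack, 88 x 128 x 28 mm, left of the cycler; origin under its centre; leave alone
- bottle: clear square reagent bottle, 56 mm wide, 103 mm tall, open, right of the cycler; origin under its centre; leave alone
- bottle_cap: white screw cap of the bottle, 42 mm across, 20 mm high, on the bench; leave alone
- marker: white marker pen with a blue cap, 138 mm long, 14 mm thick, lying left of the cycler; leave alone
- timer: white lab timer, 72 mm wide, 70 mm tall, with a grey display; leave alone

How it is judged:
By the outcome, as a careful person would: the job done as asked, in the order asked, and still so for the second after the job is handed in, with the robot touching nothing.
It also fails if it takes over 61 s, if anything falls off the work surface, if the arm or the gripper's body presses on something with over 40 N, if the wrist force passes 120 N, or if a joint passes its speed limit or range.

## Working session

There is one attempt and no reset: what is moved stays moved. The work goes in short steps, Python scripts to look and compute and a tool call to move; the robot and the scene stay as the last step left them, time stands still between calls to the robot, and variables do not carry over. Pictures are saved under pics/ and viewed, about 8 in all and at most 12, crops included, and the job is handed in when it is done.

Besides the shell and the picture viewer there is one more tool, called after "Request:" as name(argument=value, ...) on one line, values as JSON. move_arm: Moves the arm, as the interface text tells. Its arguments: {"type":"object","properties":{"series":{"type":"string"},"grip_force":{"type":"number"}},"required":["series"]}

```bash
mkdir -p pics; ls
python3 - <<'E'
from rig import r, vision
import cv2,numpy as np
for n in ["scene","side"]:
    im=vision.grab_frame(n); cv2.imwrite(f"pics/{n}0.png",im[:,:,::-1])
    p=vision.camera_params(n); print(n,p)
print(r.sense())
E
```

```text
pics
scene {'fx': 447.3914512787511, 'fy': 447.3914512787511, 'cx': 320.4569568552428, 'cy': 193.74483647631516, 'position': array([ 363.01229776,  146.65929022, 1015.23060825]), 'rotation': array([ 0.30255548, -0.00827435, -2.20918992])}
side {'fx': 425.7064779068486, 'fy': 425.7064779068486, 'cx': 331.7031658225495, 'cy': 199.69799198088603, 'position': array([  38.47273148,  216.43285352, 1000.27315358]), 'rotation': array([ 0.58959565,  0.00354898, -1.92446786])}
{'clock': 0.1, 'qpos': array([-1.24041009e+00,  3.53548682e-01,  1.63404086e+00, -6.45310945e-06,
        1.15517311e+00, -2.37565084e-03]), 'qvel': array([-6.66547360e-04, -6.74133799e-04, -1.96043300e-03,  7.14465746e-05,
        8.20673661e-04, -8.85353476e-04]), 'joint_efforts': array([-2.52651298e-04, -6.06356335e+01, -3.42817748e+01, -8.55140888e-05,
        3.77841963e-03,  2.43363968e-05]), 'eef_pos': array([ 204.04022611, -590.32739537,  230.6636968 ]), 'tcp_rot': array([-3.14042264e+00,  3.12113664e-06,  3.32764497e-01]), 'contact_force': array([-0.42675352, -0.31909295, -0.47417162]), 'wrist_torque': array([ 0.02127171, -0.03448269, -0.0066625 ]), 'opening': 1.001980987492828}
```

View pics/scene0.png

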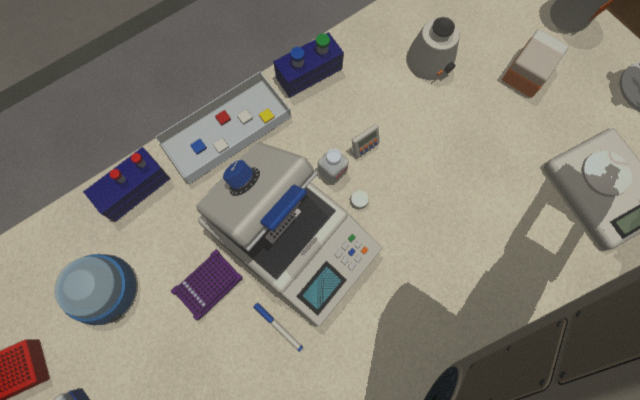

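View pics/side0.png

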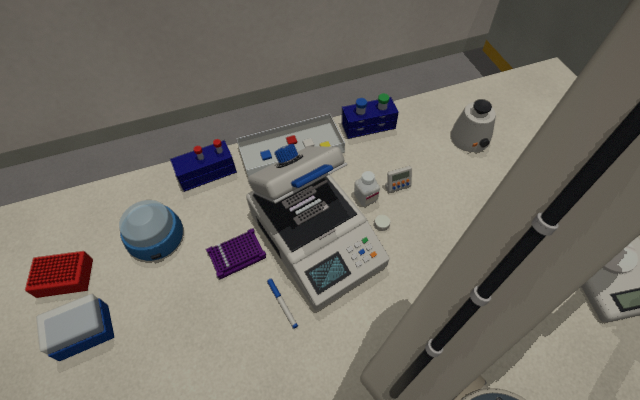

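The scene picture shows the cycler centred near (290,235), with the knob at (240,178) and the tab at (284,208). In the side picture the knob is at (288,155) and the tab at (313,176). I'll zoom in on both.

Run:
```python
import cv2,numpy as np
a=cv2.imread("pics/scene0.png")[140:330,190:390];b=cv2.imread("pics/side0.png")[130:320,225:400]
f=lambda c:cv2.resize(c,None,fx=3,fy=3,interpolation=cv2.INTER_CUBIC)
cv2.imwrite("pics/c1.png",f(a));cv2.imwrite("pics/c2.png",f(b))
```

```text
(no output)
```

View pics/c1.png

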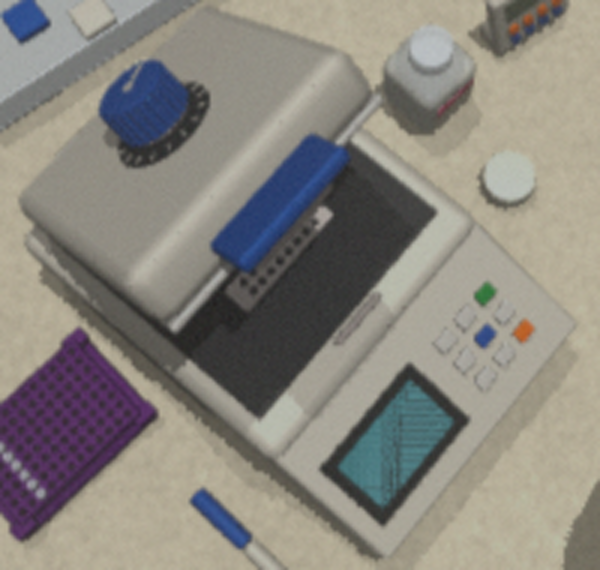

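View pics/c2.png

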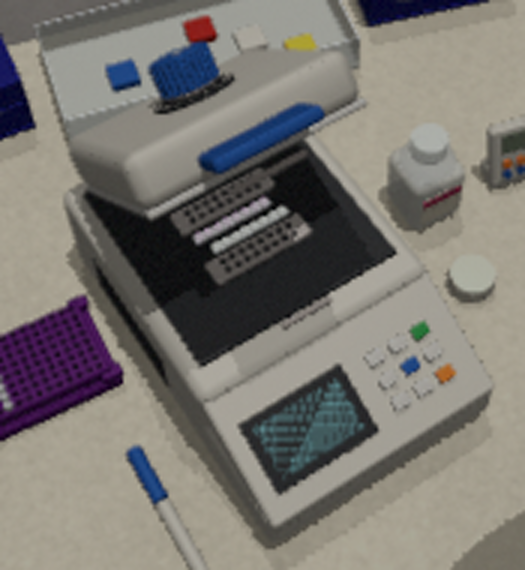

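The crops (scale 3, offsets (190,140) and (225,130)) show the following points:

| Point | c1 | c2 |
|---|---|---|
| Front housing corners | (577,325), (382,555) | (490,390), (275,520) |
| Tab centre | about (280,203) | (262,137) |
| Dial plate centre | about (164,123) | (193,92) |

I'll fit the cycler pose and lid angle to these.

```bash
cat > h.py <<'E'
import numpy as np
from scipy.spatial.transform import Rotation as R
from scipy.optimize import least_squares
def proj(c,P):
    p=(np.atleast_2d(P)-c["position"])@R.from_euler("xyz",c["rotation"]).as_matrix()
    return np.c_[c["cx"]+c["fx"]*p[:,0]/-p[:,2], c["cy"]-c["fy"]*p[:,1]/-p[:,2]]
HX,HZ=148,128
def lid(P,a):   # shut-frame point -> cycler frame at lid angle a (front rises)
    P=np.atleast_2d(np.array(P,float)); d=P-[HX,0,HZ]
    return R.from_euler("y",a).apply(d)+[HX,0,HZ]
def world(P,t): return R.from_euler("z",t[2]).apply(np.atleast_2d(P))+[t[0],t[1],0]
E
python3 - <<'E'
from h import *; from rig import vision
C={n:vision.camera_params(n) for n in("scene","side")}
o={"scene":np.array([190,140]),"side":np.array([225,130])}
obs={"scene":[(577,325),(382,555),(280,203),(164,123)],"side":[(490,390),(275,520),(262,137),(193,92)]}
def res(t):
    P=np.r_[[[-167.5,-110,t[4]],[-167.5,110,t[4]]],lid([[-74,0,145],[45,0,170]],t[3])]
    return np.concatenate([(proj(C[n],world(P,t))-(np.array(obs[n])/3+o[n])).ravel() for n in C])
best=min((least_squares(res,[600,150,y,.6,60]) for y in np.arange(-3,3,1)),key=lambda s:s.cost)
print(best.x,best.cost);print(best.fun.round(1))
t=best.x
print("knobtop shut",world([[45,0,203],[-74,0,145]],t), "now tab",world(lid([[-74,0,145],[45,0,203]],t[3]),t))
E
```

```text
[5.62462933e+02 7.05347834e+01 2.34179407e-01 7.38836087e-01
 4.60504817e+01] 15.525975869934348
[-1.1 -2.  -0.8  1.5  1.3 -0.5 -0.1  0.1  1.4 -1.6 -2.2  3.2  0.5 -1.
  0.5  0.1]
knobtop shut [[606.23466192  80.97680249 203.        ]
 [490.48275701  53.36346313 145.        ]] now tab [[557.92442512  69.45209398 290.06830185]
 [681.48706651  98.92873328 252.80704332]]
```

Request:
move_arm(series="1 0 0 -1 0 0 0;1 0.5 -0.4 -1 0 0 0;1 0.5 -0.4 -1 0 0 0;1 0.5 -0.4 -1 0 0 0;1 1 -0.9 -0.2 0 0 0;1 1 -0.9 0 0 0 0;1 1 -0.9 0 0 0 0;1 1 -0.9 0 0 0 0;1 1 -0.9 0 0 0 0;1 1 -0.9 0 0 0 0;1 1 -0.9 0 0 0 0;1 1 -0.9 0 0 0 0;1 1 -0.9 0 0 0 0;1 1 -0.9 0 0 0 0;1 1 -0.9 0 0 0 0;1 1 -0.9 0 0 0 0", grip_force=50)

```text
clock: 2.1
eef_pos: [565.8, 57.7, 402.7]
tcp_rot: [-3.135, 0.0, 0.327]
contact_force: [1.1, -1.2, 0.7]
opening: -0.005
```

```bash
cat > ov.py <<'E'
import sys; from h import *; from rig import vision,r; import cv2
def ov(n,t,out):
    c=vision.camera_params(n); im=vision.grab_frame(n)[:,:,::-1].copy(); cv2.imwrite("pics/raw_"+out,im)
    a=t[3]; T=[[-92,-45,145],[-56,-45,145],[-56,45,145],[-92,45,145]]
    K=[[45+25*np.cos(u),25*np.sin(u),203] for u in np.arange(0,6.2,.4)]
    F=[[-50,-95,167],[-50,95,167],[140,95,167],[140,-95,167]]
    for P,col in((lid(T,a),(0,255,0)),(lid(K,a),(0,0,255)),(lid(F,a),(0,255,255)),([[-167.5,-110,t[4]],[-167.5,110,t[4]]],(255,0,255))):
        cv2.polylines(im,[proj(c,world(P,t)).round().astype(int)],True,col,1)
    cv2.imwrite("pics/"+out,im); print(c["position"],c["rotation"])
E
python3 - <<'E'
from ov import *
t=[562.5,70.5,.234,.739,46]
ov("wrist",t,"w1.png");ov("scene",t,"s1.png")
a=cv2.imread("pics/w1.png");b=cv2.imread("pics/s1.png")[130:330,180:400]
cv2.imwrite("pics/m1.png",np.vstack([cv2.resize(a,(480,300)),cv2.resize(b,(480,300))[:,:480]]) if 0 else np.hstack([cv2.resize(a,(480,300)),cv2.resize(b,(320,300))]))
E
```

```text
[631.26328806  79.71425582 545.05732507] [-0.27569104  0.00673569 -1.24515141]
[ 363.01229776  146.65929022 1015.23060825] [ 0.30255548 -0.00827435 -2.20918992]
```

View pics/m1.png

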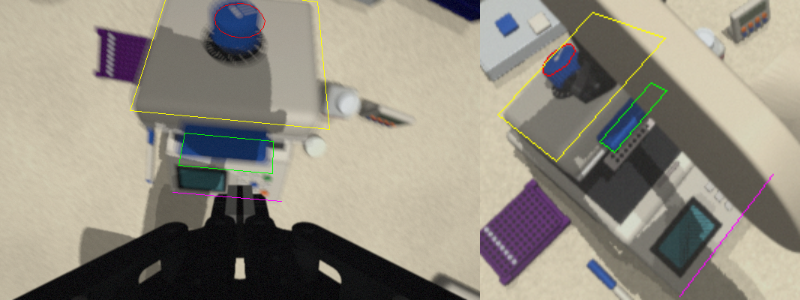

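The overlay roughly agrees with the image. In the wrist view the tab sits about 10 px above the prediction, so I'll refine with blue blobs from the wrist and scene pictures.

Run:
```python
from h import *; import cv2; from rig import vision
for f in("pics/raw_w1.png","pics/scene0.png","pics/side0.png"):
    im=cv2.imread(f);h=cv2.cvtColor(im,cv2.COLOR_BGR2HSV)
    m=((h[...,0]>100)&(h[...,0]<125)&(h[...,1]>130)).astype(np.uint8)
    n,_,s,c=cv2.connectedComponentsWithStats(m); l=_
    for i in range(1,n):
        if s[i,4]>60:
            print(f,s[i],c[i].round(1),cv2.boxPoints(cv2.minAreaRect(np.argwhere(l==i)[:,::-1].astype(np.float32))).round(1).tolist())
im=cv2.imread("pics/raw_w1.png")[0:280,150:450]
cv2.imwrite("pics/w1c.png",cv2.resize(im,None,fx=2.1,fy=2.1,interpolation=cv2.INTER_CUBIC))
```

```text
pics/raw_w1.png [ 576    0   64   27 1000] [616.7   9.7] [[576.0, 0.0], [639.0, 0.0], [639.0, 26.0], [576.0, 26.0]]
pics/raw_w1.png [ 280    3   65   67 2891] [312.7  39.6] [[280.0, 3.0], [344.0, 3.0], [344.0, 69.0], [280.0, 69.0]]
pics/raw_w1.png [ 238  167  123   48 4395] [298.8 190. ] [[236.3000030517578, 204.5], [239.6999969482422, 165.10000610351562], [361.20001220703125, 175.60000610351562], [357.79998779296875, 215.10000610351562]]
pics/raw_w1.png [199 175   5  16  63] [201.3 182.4] [[199.0, 175.0], [203.0, 175.0], [203.0, 190.0], [199.0, 190.0]]
pics/scene0.png [ 275   38   66   44 1024] [303.6  59.7] [[272.3999938964844, 59.099998474121094], [327.8999938964844, 29.200000762939453], [340.8999938964844, 53.20000076293945], [285.29998779296875, 83.0999984741211]]
pics/scene0.png [191 140  15  13 113] [197.9 146. ] [[190.60000610351562, 144.89999389648438], [199.60000610351562, 138.89999389648438], [205.1999969482422, 147.1999969482422], [196.1999969482422, 153.1999969482422]]
pics/scene0.png [  85  148   74   65 1587] [120.5 182.2] [[84.0999984741211, 191.1999969482422], [143.5
[... 1613 characters left out ...]
22], [329.20001220703125, 161.6999969482422], [333.0, 168.89999389648438], [294.6000061035156, 188.89999389648438]]
pics/side0.png [122 208  60  52 902] [159.1 242.9] [[120.4000015258789, 238.0], [170.6999969482422, 206.3000030517578], [191.39999389648438, 239.0], [141.0, 270.79998779296875]]
pics/side0.png [268 279  13  19  96] [273.5 287.7] [[266.70001220703125, 280.70001220703125], [271.1000061035156, 278.29998779296875], [280.29998779296875, 294.8999938964844], [275.8999938964844, 297.29998779296875]]
pics/side0.png [ 49 299  65  62 875] [ 88.4 337.2] [[48.400001525878906, 354.6000061035156], [98.69999694824219, 298.20001220703125], [126.0, 322.5], [75.69999694824219, 378.8999938964844]]
```

View pics/w1c.png

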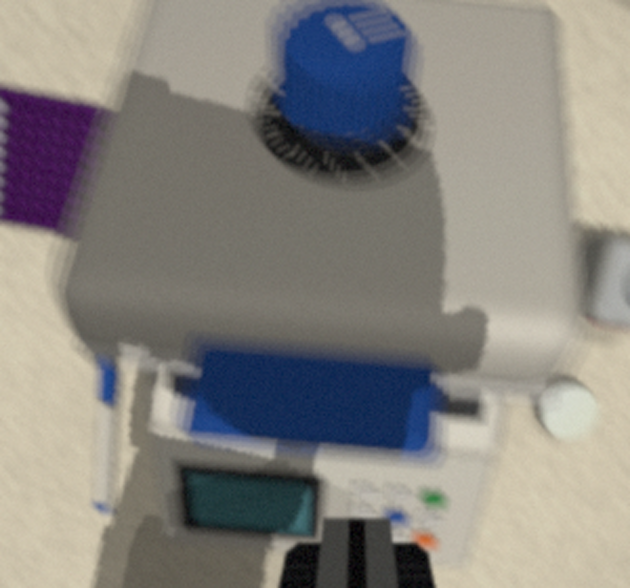

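The picture is blurred because the arm was still settling, so I'll retake it at rest and refit with blob centroids.

```bash
cat > fit.py <<'E'
from h import *; import cv2
from rig import vision,r
u=np.arange(0,6.28,.2)
KN=np.array([[45+25*np.cos(v),25*np.sin(v),z] for v in u for z in(174,203)])
TB=np.array([[x,y,z] for x in(-92,-50) for y in(-45,45) for z in(133,145)])
def hullc(p):
    m=cv2.moments(cv2.convexHull(p.astype(np.float32))); return np.array([m["m10"],m["m01"]])/m["m00"]
def blob(im,near):
    h=cv2.cvtColor(im,cv2.COLOR_BGR2HSV); m=((h[...,0]>100)&(h[...,0]<125)&(h[...,1]>130)).astype(np.uint8)
    n,l,s,c=cv2.connectedComponentsWithStats(m)
    i=1+min((k for k in range(n-1) if s[k+1,4]>60),key=lambda k:np.hypot(*(c[k+1]-near)))
    return c[i],s[i],l==i
E
python3 - <<'E'
from fit import *
vision.grab_frame("wrist");vision.grab_frame("wrist")
C={n:vision.camera_params(n) for n in("scene","side","wrist")}
im=vision.grab_frame("wrist")[:,:,::-1].copy();cv2.imwrite("pics/w2.png",im)
print(C["wrist"]["position"])
k,sk,_=blob(im,(312,40)); tb,st,m=blob(im,(299,190)); print(k,sk,tb,st)
t0=[562.5,70.5,.234,.739,46]
obsC={"scene":[(577,325),(382,555)],"side":[(490,390),(275,520)]};o={"scene":[190,140],"side":[225,130]}
kb={"scene":(238.1,174),"side":(286.1,153.2),"wrist":k}
tbb={"scene":(282.9,207.1),"side":(311.5,175.5)}
# front lower edge of tab in wrist: fit row vs column of lowest mask pixels, ends
cols=np.where(m.any(0))[0]; lo=[(x,np.where(m[:,x])[0].max()) for x in cols[len(cols)//4:3*len(cols)//4]]
row=np.mean([y for x,y in lo])+.5; colc=(cols.min()+cols.max())/2
def res(t):
    e=[]
    for n in C:
        e.append(hullc(proj(C[n],world(lid(KN,t[3]),t)))-kb[n])
        if n in tbb: e.append(hullc(proj(C[n],world(lid(TB,t[3]),t)))-tbb[n])
        else:
            p=proj(C[n],world(lid(TB[TB[:,0]<-60],t[3]),t)); e.append([p[:,0].mean()-colc,max(p[[0,2]].mean(0)[1],p[[1,3]].mean(0)[1])-row])
        if n in obsC: e.append(.5*(proj(C[n],world([[-167.5,-110,t[4]],[-167.5,110,t[4]]],t))-(np.array(obsC[n])/3+o[n])).ravel())
    return np.concatenate(e)
s=least_squares(res,t0,loss="soft_l1",x_scale=[10,10,.05,.05,10]);print(s.x.round(3),res(s.x).round(1));t=s.x
print("knob shut",world([[45,0,203],[-74,0,145]],t).round(1),"now tab,knob",world(lid([[-74,0,145],[45,0,203]],t[3]),t).round(1)); print(r.sense()["eef_pos"],r.sense()["tcp_rot"])
E
```

```text
[630.80286131  78.85231656 544.42274543]
[316.56557831  37.43995573] [ 285    2   66   71 3614] [302.07191591 193.86962936] [ 240  167  123   55 5423]
[5.63332e+02 7.05190e+01 2.44000e-01 7.61000e-01 4.55860e+01] [-1.4 -0.3  1.  -0.1 -0.6 -1.6 -0.1  0.4 -0.6 -0.5  0.8 -0.6  0.7 -1.2
 -0.7  1.4  0.1 -2.4 -0.7 10.6]
knob shut [[607.   81.4 203. ]
 [491.5  52.6 145. ]] now tab,knob [[562.3  70.3 293.4]
 [684.7 100.7 253.3]]
[564.90878658  55.82466373 402.4875979 ] [-3.13491828e+00  1.10207440e-03  3.27180241e-01]
```

```bash
cat > plan.py <<'E'
from h import *; from rig import r
def rot(yaw,tilt): return R.from_euler("z",yaw)*R.from_euler("x",np.pi)*R.from_euler("y",-tilt)
def plan(goals,pose=None,mm=45,deg=9,grip=1,nmin=1):
    s=r.sense(); p,q=pose or (s["eef_pos"],R.from_euler("xyz",s["tcp_rot"])); out=[]
    for gp,gq in goals:
        gp=np.array(gp,float); w=(q.inv()*gq).as_rotvec(degrees=True)
        n=max(nmin,int(np.ceil(max(np.linalg.norm(gp-p)/mm,np.linalg.norm(w)/deg))))
        for i in range(n):
            tr=np.round(q.inv().apply((gp-p)/(n-i))/40,2); w=np.round((q.inv()*gq).as_rotvec(degrees=True)/(n-i),1)
            out.append(f"{grip} "+" ".join(f"{v:g}" for v in [*tr,*w])); p=p+q.apply(tr*40); q=q*R.from_rotvec(w,degrees=True)
    print(len(out),";".join(out)); return p,q
def tab(a,t,off,fw=0): return world(lid([[-74-fw,0,145+off]],a),t)[0],rot(t[2],a)
T=[563.3,70.5,.242,.755]
E
python3 -c "
from plan import *
plan([tab(T[3],T,40),tab(T[3],T,12)],mm=30)"
```

```text
6 1 0.14 -0.06 0.4 0.3 -8.6 1;1 0.2 -0.06 0.38 0.3 -8.6 0.9;1 0.26 -0.06 0.35 0.3 -8.7 1;1 0.3 -0.06 0.3 0.3 -8.6 0.9;1 0.34 -0.07 0.26 0.3 -8.7 1;1 0 -0 0.69 -0 0 0
```

Request:
move_arm(series="1 0.14 -0.06 0.4 0.3 -8.6 1;1 0.2 -0.06 0.38 0.3 -8.6 0.9;1 0.26 -0.06 0.35 0.3 -8.6 1;1 0.3 -0.06 0.3 0.3 -8.6 0.9;1 0.34 -0.07 0.26 0.3 -8.6 1;1 0 0 0.5 0 0 0;1 0 0 0 0 0 0")

```text
clock: 3.22
eef_pos: [572.5, 62.8, 306.3]
tcp_rot: [3.138, 0.776, 0.223]
contact_force: [0.3, -0.3, -1.0]
opening: -0.002
```

```bash
python3 -c "
from plan import *
from ov import *
for _ in range(2): vision.grab_frame('wrist')
t=T+[46]
ov('wrist',t,'w3.png');ov('side',t,'s3.png')
a=cv2.imread('pics/w3.png');b=cv2.imread('pics/s3.png')[110:330,220:400]
cv2.imwrite('pics/m3.png',np.hstack([cv2.resize(a,(480,300)),cv2.resize(b,(320,391))[:300]]))
plan([tab(T[3],T,10)],mm=30)
print(r.sense()['contact_force'])
"
```

```text
[718.00385132  97.55044768 361.21336745] [-1.04855216 -0.00288167 -1.34535865]
[  38.47273148  216.43285352 1000.27315358] [ 0.58959565  0.00354898 -1.92446786]
1 1 0.09 -0.22 0.23 -0.5 0.9 -0.7
[-0.26819084 -0.11609614 -0.07059303]
```

View pics/m3.png

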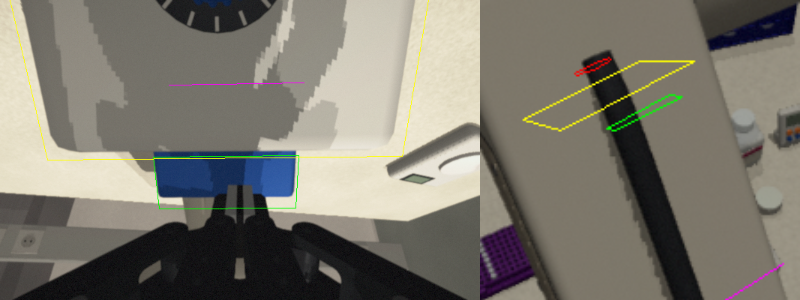

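The tab lines up well laterally. Its front edge sits about 5 mm further back than modelled, and the fingertip is 9 mm off centre, which the plan corrects. Next I'll approach and push along the arc.

```bash
python3 -c "
from plan import *
plan([tab(T[3],T,10),tab(T[3],T,2)]+[tab(a,T,0) for a in np.linspace(.7,.1,12)],mm=30)"
```

```text
14 1 0.09 -0.22 0.23 -0.5 0.9 -0.7;1 0 -0 0.2 0 -0 -0;1 -0.01 -0 0.35 0 3.1 -0;1 -0.02 -0 0.3 0 3.2 -0;1 -0.01 -0 0.31 0 3.1 -0;1 -0.02 -0 0.3 0 3.1 -0;1 -0.01 -0 0.3 0.1 3.1 -0;1 -0.02 -0 0.31 -0 3.2 -0;1 -0.01 -0 0.3 -0 3.1 -0;1 -0.02 -0 0.3 -0 3.1 -0;1 -0.01 -0 0.31 -0 3.1 -0;1 -0.02 -0 0.3 -0 3.2 -0;1 -0.01 -0 0.3 -0 3.1 -0;1 -0.02 -0 0.31 -0 3.1 -0
```

Request:
move_arm(series="1 0.09 -0.22 0.23 -0.5 0.9 -0.7;1 0 0 0.2 0 0 0;1 -0.01 0 0.35 0 3.1 0;1 -0.02 0 0.3 0 3.2 0;1 -0.01 0 0.3 0 3.1 0")

```text
clock: 4.05
eef_pos: [538.1, 64.8, 268.1]
tcp_rot: [3.138, 0.574, 0.243]
contact_force: [2.5, 0.9, 4.8]
opening: -0.001
```

```bash
python3 -c "
from plan import *
plan([tab(a,T,0) for a in np.linspace(.6,.12,10)],mm=30)
print(r.sense()['contact_force'], tab(.6,T,0)[0])"
```

```text
10 1 0.01 0.01 0.01 0.2 -1.5 0;1 -0.01 0 0.3 0 3.1 0;1 -0.01 0 0.29 0 3 0;1 -0.02 0 0.3 0 3.1 0.1;1 -0.01 0 0.3 0 3 -0;1 -0.02 0 0.29 0 3.1 -0;1 -0.01 0 0.3 0 3 -0;1 -0.02 0 0.3 0 3.1 -0;1 -0.01 0 0.29 0 3 -0;1 -0.02 0 0.3 0 3.1 -0
[2.47465123 0.92922826 4.84724118] [538.421129    64.35896128 267.38133455]
```

Contact force is about 5 N along the tab's normal, so the lid is moving. I'll carry on.

Request:
move_arm(series="1 -0.01 0 0.3 0 2.5 0;1 -0.01 0 0.3 0 2.5 0;1 -0.02 0 0.3 0 3.1 0;1 -0.01 0 0.3 0 3 0;1 -0.02 0 0.3 0 3.1 0;1 -0.01 0 0.3 0 3 0;1 -0.02 0 0.3 0 3.1 0;1 -0.01 0 0.3 0 3 0")

```text
clock: 5.05
eef_pos: [497.8, 55.1, 186.6]
tcp_rot: [3.135, 0.138, 0.248]
contact_force: [-1.5, -1.0, 4.3]
opening: -0.001
```

```bash
python3 -c "
from plan import *
plan([tab(a,T,0) for a in (.15,.1,.07,.05)],mm=30)
s=r.sense();print(s['contact_force'],s['eef_pos'], tab(.15,T,0)[0],tab(0,T,0)[0])"
```

```text
4 1 -0.01 0.02 0.22 0.4 -0.7 0.3;1 -0.02 -0 0.28 0 2.9 0;1 -0.01 -0 0.16 0 1.7 0;1 -0 -0 0.11 0 1.1 0
[-1.48780263 -0.99502628  4.29780346] [497.80211435  55.12406828 186.56886956] [496.34291623  53.97247976 177.98437373] [491.45631358  52.7662829  145.        ]
```

Request:
move_arm(series="1 -0.02 0.02 0.22 0.4 0 0.3;1 -0.02 0 0.22 0 2 0;1 -0.02 0 0.16 0 2 0;1 -0.01 0 0.1 0 1.5 0;1 0 0 0.05 0 0.5 0")

```text
clock: 5.68
eef_pos: [491.9, 53.2, 157.6]
tcp_rot: [-3.141, 0.03, 0.242]
contact_force: [-2.2, 0.1, 2.2]
opening: -0.001
```

Request:
move_arm(series="1 0 0 0.06 0 0.8 0;1 0 0 0.05 0 0 0;1 0 0 0.05 0 0 0")

```text
clock: 6.05
eef_pos: [491.4, 53.1, 151.3]
tcp_rot: [-3.141, 0.018, 0.243]
contact_force: [-3.5, -0.9, 8.3]
opening: -0.004
```

Request:
move_arm(series="1 0 0 0.05 0 0 0;1 0 0 0.05 0 0 0")

```text
clock: 6.3
eef_pos: [491.1, 53.1, 147.3]
tcp_rot: [-3.141, 0.019, 0.243]
contact_force: [0.8, 0.7, -0.2]
opening: -0.001
```

Request:
move_arm(series="1 0 0 0.05 0 0 0;1 0 0 0.05 0 0 0")

```text
clock: 6.55
eef_pos: [491.5, 53.1, 144.6]
tcp_rot: [-3.141, 0.019, 0.243]
contact_force: [-13.9, -2.3, 44.1]
opening: -0.001
```

The latch gave way: force dropped to zero at z 147, and the tab is hard at z 144.6 against an expected 145. I'll back off, rise and open.

Request:
move_arm(series="1 0 0 -0.2 0 0 0;1 0 0 -0.8 0 0 0;-1 0 0 -1 0 0 0;-1 0 0 -1 0 0 0;-1 0 0 -1 0 0 0;-1 0 0 -0.5 0 0 0;-1 0 0 0 0 0 0;-1 0 0 0 0 0 0")

```text
clock: 7.55
eef_pos: [495.5, 54.1, 328.7]
tcp_rot: [-3.141, 0.019, 0.243]
contact_force: [0.4, -0.2, -0.4]
opening: 0.998
```

Run:
```python
from fit import *; from plan import T
from ov import ov
vision.grab_frame("wrist");s=r.sense();print(s["qpos"].round(3),s["eef_pos"].round(1),s["tcp_rot"].round(3))
t=[T[0],T[1],T[2],0,46]
ov("wrist",t,"w4.png");ov("scene",t,"s4.png")
a=cv2.imread('pics/w4.png');b=cv2.imread('pics/s4.png')[130:330,180:400]
cv2.imwrite('pics/m4.png',np.hstack([cv2.resize(a,(480,300)),cv2.resize(b,(320,291)).repeat(1,0) if 0 else cv2.resize(b,(320,300))]))
```

```text
[ 0.107  0.078  1.764 -0.002  1.318  1.435] [495.4  54.  328.6] [-3.141  0.019  0.243]
[564.90758344  71.86261093 469.55821491] [-2.94681527e-01  1.08080437e-03 -1.32907150e+00]
[ 363.01229776  146.65929022 1015.23060825] [ 0.30255548 -0.00827435 -2.20918992]
```

View pics/m4.png

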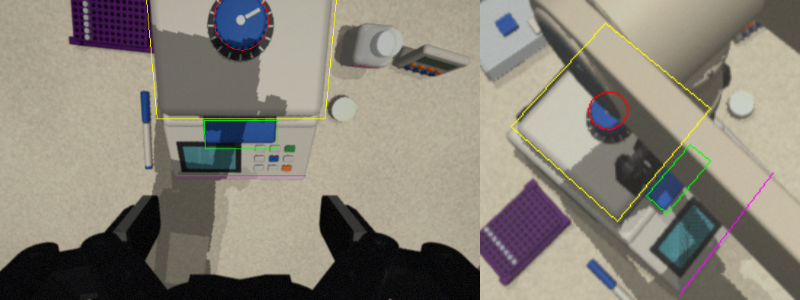

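The lid is shut, the latch is home, and the knob ring overlays the knob within about 1–2 mm. j6 is at +1.43 and turning clockwise raises it, so I'll unwind half a turn above the knob before gripping.

```bash
python3 -c "
from plan import *
k=world([[45,0,203]],T)[0];print(k)
p,q=plan([((k[0],k[1],270),rot(T[2],0))],mm=30,grip=-1)
"
```

```text
[606.98872823  81.28401716 203.        ]
5 -1 0.58 0 0.28 -0 0.2 0;-1 0.58 0 0.28 -0 0.2 0;-1 0.58 0 0.29 -0 0.2 0;-1 0.58 0.01 0.29 -0 0.3 0;-1 0.57 0 0.29 -0.1 0.2 0
```

Request:
move_arm(series="-1 0.58 0 0.28 0 0.2 0;-1 0.58 0 0.28 0 0.2 0;-1 0.58 0 0.28 0 0.2 0;-1 0.58 0 0.28 0 0.2 0;-1 0.58 0 0.28 0 0.2 0;-1 0 0 0 0 0 -10.6;-1 0 0 0 0 0 -10.6;-1 0 0 0 0 0 -10.6;-1 0 0 0 0 0 -10.6;-1 0 0 0 0 0 -10.6;-1 0 0 0 0 0 -10.6;-1 0 0 0 0 0 -10.6;-1 0 0 0 0 0 -10.6;-1 0 0 0 0 0 -10.6;-1 0 0 0 0 0 -10.6;-1 0 0 0 0 0 -10.6;-1 0 0 0 0 0 -10.6;-1 0 0 0 0 0 -10.6;-1 0 0 0 0 0 -10.6;-1 0 0 0 0 0 -10.6")

```text
clock: 10.2
eef_pos: [601.9, 81.5, 245.5]
tcp_rot: [-3.135, -0.035, 3.058]
contact_force: [-0.4, -0.5, 0.5]
opening: 0.995
```

Run:
```python
from plan import *; from fit import *
vision.grab_frame("wrist");c=vision.camera_params("wrist");im=vision.grab_frame("wrist")[:,:,::-1].copy()
k=world([[45,0,203]],T)[0]; print(r.sense()["qpos"].round(2))
pk=proj(c,k)[0]; 
cir=world(np.array([[45+25*np.cos(v),25*np.sin(v),203] for v in u]),T)
b,s,m=blob(im,pk); print("pred",pk,hullc(proj(c,world(KN,T))),"blob",b,s)
cv2.polylines(im,[proj(c,cir).round().astype(int)],True,(0,0,255),1)
cv2.imwrite("pics/w5.png",im)
plan([((k[0],k[1],270),rot(T[2]+np.pi,0)),((k[0],k[1],174.5),rot(T[2]+np.pi,0))],mm=25,grip=-1)
```

```text
[ 0.13  0.33  1.63  0.    1.21 -1.35]
pred [319.1462149  244.12585989] [319.27302063 238.20938533] blob [320.95382725 235.52089185] [ 276  190   90   93 5696]
7 -1 -0.04 0 -0.21 -0 -0.7 -6.3;-1 -0.04 -0 -0.2 -0 -0.7 -6.3;-1 -0.03 -0.01 -0.2 -0.1 -0.7 -6.3;-1 -0 -0 0.6 0 0 0;-1 -0 -0 0.59 0 0 0;-1 -0 -0 0.6 0 0 0;-1 -0 -0 0.59 0 0 0
```

View pics/w5.png

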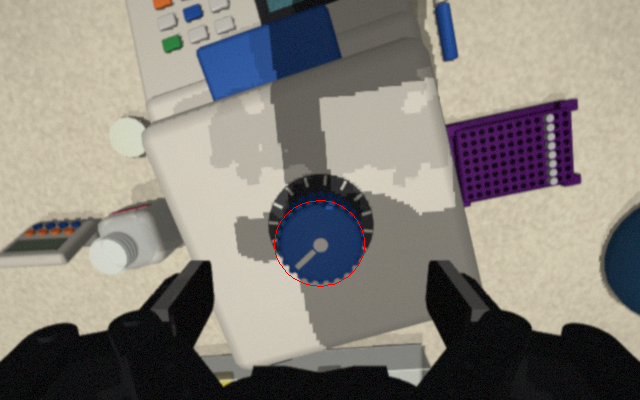

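The ring fits the knob within about 1 mm. The present yaw will do, so I'll square the tilt and descend.

```bash
python3 -c "
from plan import *
k=world([[45,0,203]],T)[0]
plan([((k[0],k[1],235),rot(3.058,0)),((k[0],k[1],176),rot(3.058,0))],mm=20,grip=-1)"
```

```text
4 -1 -0.14 0.01 0.26 -0.4 -2 -0.2;-1 0 -0 0.49 0 -0 -0;-1 0 -0 0.49 0 -0 -0;-1 0 -0 0.49 0 -0 -0
```

Request:
move_arm(series="-1 -0.14 0.01 0.26 -0.4 -2 -0.2;-1 0 0 0 0 0 0")

```text
clock: 10.55
eef_pos: [606.7, 81.3, 233.6]
tcp_rot: [3.142, -0.001, 3.049]
contact_force: [-0.4, 0.1, -0.3]
opening: 1.001
```

```bash
python3 -c "
from plan import *
k=world([[45,0,203]],T)[0]
plan([((k[0],k[1],235),rot(3.058,0)),((k[0],k[1],177),rot(3.058,0))],mm=20,grip=-1)"
```

```text
4 -1 -0.01 0 -0.03 0 -0.1 -0.5;-1 0 0 0.48 0 0 -0;-1 0 0 0.48 0 0 -0;-1 0 0 0.49 0 0 -0
```

Request:
move_arm(series="-1 0 0 0.48 0 0 0;-1 0 0 0.48 0 0 0;-1 0 0 0.4 0 0 0;-1 0 0 0 0 0 0;1 0 0 0 0 0 0;1 0 0 0 0 0 0;1 0 0 0 0 0 0;1 0 0 0 0 0 0;1 0 0 0 0 0 0", grip_force=60)

```text
clock: 11.68
eef_pos: [606.4, 81.3, 176.1]
tcp_rot: [-3.141, -0.003, 3.042]
contact_force: [0.4, 0.1, -2.7]
opening: 0.53
```

```bash
cat > st.py <<'E'
from rig import r
s=r.sense();print(s["qpos"][5].round(3),s["tcp_rot"].round(3),s["eef_pos"].round(1),"F",s["contact_force"].round(1),"M",s["wrist_torque"].round(3),s["opening"].round(3))
E
python3 st.py
```

```text
Traceback (most recent call last):
  File "st.py", line 2, in <module>
    s=r.sense();print(s["qpos"][5].round(3),s["tcp_rot"].round(3),s["eef_pos"].round(1),"F",s["contact_force"].round(1),"M",s["wrist_torque"].round(3),s["opening"].round(3))
                                                                                                                                                       ^^^^^^^^^^^^^^^^^^
AttributeError: 'float' object has no attribute 'round'
```

Request:
move_arm(series="1 0 0 0 0 0 8;1 0 0 0 0 0 8")

```text
clock: 11.92
eef_pos: [606.5, 81.6, 176.1]
tcp_rot: [-3.141, -0.003, 2.756]
contact_force: [0.2, 1.4, -1.8]
opening: 0.532
```

```bash
sed -i 's/s\["opening"\].round(3)/s["opening"]/' st.py; python3 st.py
```

```text
-1.055 [-3.141e+00 -3.000e-03  2.756e+00] [606.5  81.6 176.1] F [ 0.2  1.4 -1.8] M [ 0.132 -0.05   0.133] 0.5318445873920474
```

Running torque is about 0.13 N m, so the grip holds. I'll turn in small, monitored steps.

Request:
move_arm(series="1 0 0 0 0 0 6;1 0 0 0 0 0 6")

```text
clock: 12.18
eef_pos: [606.6, 81.8, 176.0]
tcp_rot: [-3.141, -0.002, 2.539]
contact_force: [-0.5, -0.1, -2.2]
opening: 0.532
```

```bash
python3 st.py
```

```text
-0.838 [-3.141e+00 -2.000e-03  2.539e+00] [606.6  81.8 176. ] F [-0.5 -0.1 -2.2] M [ 0.042 -0.036  0.169] 0.5318952036823159
```

Request:
move_arm(series="1 0 0 0 0 0 6;1 0 0 0 0 0 6")

```text
clock: 12.42
eef_pos: [606.8, 82.0, 176.0]
tcp_rot: [-3.14, -0.002, 2.323]
contact_force: [0.9, 0.5, -2.0]
opening: 0.53
```

```bash
python3 st.py
```

```text
-0.621 [-3.140e+00 -2.000e-03  2.323e+00] [606.8  82.  176. ] F [ 0.9  0.5 -2. ] M [ 0.07  -0.049  0.125] 0.5301989442063106
```

Request:
move_arm(series="1 0 0 0 0 0 6;1 0 0 0 0 0 6")

```text
clock: 12.68
eef_pos: [607.0, 82.1, 176.1]
tcp_rot: [-3.141, -0.002, 2.107]
contact_force: [0.9, -0.1, -2.0]
opening: 0.533
```

```bash
python3 st.py
```

```text
-0.405 [-3.141e+00 -2.000e-03  2.107e+00] [607.   82.1 176.1] F [ 0.9 -0.1 -2. ] M [ 0.018 -0.053  0.054] 0.5331584588792684
```

Request:
move_arm(series="1 0 0 0 0 0 6;1 0 0 0 0 0 6")

```text
clock: 12.92
eef_pos: [607.2, 82.2, 176.1]
tcp_rot: [-3.141, -0.001, 1.89]
contact_force: [0.7, 0.6, -2.4]
opening: 0.533
```

```bash
python3 st.py
```

```text
-0.189 [-3.141e+00 -1.000e-03  1.890e+00] [607.2  82.2 176.1] F [ 0.7  0.6 -2.4] M [ 0.054 -0.044  0.08 ] 0.5328074694627655
```

Request:
move_arm(series="1 0 0 0 0 0 6;1 0 0 0 0 0 6")

```text
clock: 13.18
eef_pos: [607.4, 82.3, 176.1]
tcp_rot: [-3.141, -0.001, 1.674]
contact_force: [0.4, 0.0, -2.3]
opening: 0.535
```

```bash
python3 st.py
```

```text
0.028 [-3.141e+00 -1.000e-03  1.674e+00] [607.4  82.3 176.1] F [ 0.4  0.  -2.3] M [ 0.003 -0.072  0.104] 0.53530232767552
```

Request:
move_arm(series="1 0 0 0 0 0 6;1 0 0 0 0 0 6")

```text
clock: 13.42
eef_pos: [607.6, 82.3, 176.1]
tcp_rot: [-3.141, -0.001, 1.458]
contact_force: [-0.5, -0.6, -2.4]
opening: 0.525
```

```bash
python3 st.py
```

```text
0.244 [-3.141e+00 -1.000e-03  1.458e+00] [607.6  82.3 176.1] F [-0.5 -0.6 -2.4] M [-0.047 -0.103  0.189] 0.5251881971585132
```

Request:
move_arm(series="1 0 0 0 0 0 6")

```text
clock: 13.55
eef_pos: [607.7, 82.3, 176.1]
tcp_rot: [-3.142, -0.001, 1.351]
contact_force: [0.3, -0.3, -2.3]
opening: 0.535
```

```bash
python3 st.py
```

```text
0.351 [-3.142e+00 -1.000e-03  1.351e+00] [607.7  82.3 176.1] F [ 0.3 -0.3 -2.3] M [ 0.037 -0.051  0.568] 0.5345701831619282
```

Request:
move_arm(series="1 0 0 0 0 0 6")

```text
clock: 13.68
eef_pos: [607.8, 82.3, 176.1]
tcp_rot: [3.141, -0.001, 1.243]
contact_force: [1.1, -1.3, -3.0]
opening: 0.531
```

```bash
python3 st.py
```

```text
0.459 [ 3.141e+00 -1.000e-03  1.243e+00] [607.8  82.3 176.1] F [ 1.1 -1.3 -3. ] M [-0.05  -0.155 -0.135] 0.5305708553069349
```

Torque climbed to 0.57 and then dropped sharply to −0.13 between yaw 1.35 and 1.24, which looks like the first click. I'll check it by stepping a little further and watching the next climb, without passing another pitch.

Request:
move_arm(series="1 0 0 0 0 0 0;1 0 0 0 0 0 0")

```text
clock: 13.92
eef_pos: [607.9, 82.2, 176.1]
tcp_rot: [3.141, -0.001, 1.245]
contact_force: [0.4, -0.1, -1.8]
opening: 0.536
```

```bash
python3 st.py
```

```text
0.457 [ 3.141e+00 -1.000e-03  1.245e+00] [607.9  82.2 176.1] F [ 0.4 -0.1 -1.8] M [ 0.027 -0.02  -0.14 ] 0.5357090410994567
```

Request:
move_arm(series="1 0 0 0 0 0 5;1 0 0 0 0 0 0")

```text
clock: 14.18
eef_pos: [607.9, 82.2, 176.1]
tcp_rot: [3.141, -0.001, 1.16]
contact_force: [-0.6, 0.9, -1.8]
opening: 0.527
```

```bash
python3 st.py
```

```text
0.542 [ 3.141e+00 -1.000e-03  1.160e+00] [607.9  82.2 176.1] F [-0.6  0.9 -1.8] M [ 0.043  0.008 -0.128] 0.5272883041104992
```

The steady −0.14 N m shows the tooth is past its crest and falling forward. I'll follow it into its seat.

Request:
move_arm(series="1 0 0 0 0 0 4;1 0 0 0 0 0 0")

```text
clock: 14.42
eef_pos: [608.0, 82.2, 176.1]
tcp_rot: [3.141, -0.001, 1.096]
contact_force: [-0.2, -0.6, -2.4]
opening: 0.534
```

```bash
python3 st.py
```

```text
0.607 [ 3.141e+00 -1.000e-03  1.096e+00] [608.   82.2 176.1] F [-0.2 -0.6 -2.4] M [-0.016 -0.032  0.106] 0.5337615724043944
```

Request:
move_arm(series="1 0 0 0 0 0 3;1 0 0 0 0 0 0")

```text
clock: 14.68
eef_pos: [608.0, 82.2, 176.1]
tcp_rot: [3.141, -0.001, 1.05]
contact_force: [-0.5, 0.5, -1.9]
opening: 0.532
```

```bash
python3 st.py
```

```text
0.653 [ 3.141e+00 -1.000e-03  1.050e+00] [608.   82.2 176.1] F [-0.5  0.5 -1.9] M [ 0.003 -0.067  0.266] 0.5315840894806935
```

The next tooth is just starting to climb (0.27 N m), so exactly one click has been made. I'll let go and retreat straight up.

Request:
move_arm(series="-1 0 0 0 0 0 0;-1 0 0 0 0 0 0;-1 0 0 0 0 0 0;-1 0 0 0 0 0 0;-1 0 0 0 0 0 0;-1 0 0 -0.3 0 0 0;-1 0 0 -0.7 0 0 0;-1 0 0 -1 0 0 0;-1 0 0 -1 0 0 0;-1 0 0 -1 0 0 0;-1 0 0 -1 0 0 0;-1 0 0 0 0 0 0;-1 0 0 0 0 0 0")

```text
clock: 16.3
eef_pos: [607.5, 82.1, 388.8]
tcp_rot: [3.138, -0.004, 1.055]
contact_force: [-0.1, -0.2, -1.5]
opening: 1.003
```

Run:
```python
from ov import *; from plan import T
vision.grab_frame("wrist"); ov("wrist",[T[0],T[1],T[2],0,46],"w6.png"); exec(open("st.py").read())
```

```text
[640.68613217 142.78600463 531.50381871] [-0.27181513 -0.00463319 -0.51720164]
0.648 [ 3.138e+00 -3.000e-03  1.055e+00] [607.6  82.1 388.3] F [-0.3 -0.2  1. ] M [ 0.038 -0.016  0.027] 1.0002317925842137
```

View pics/w6.png

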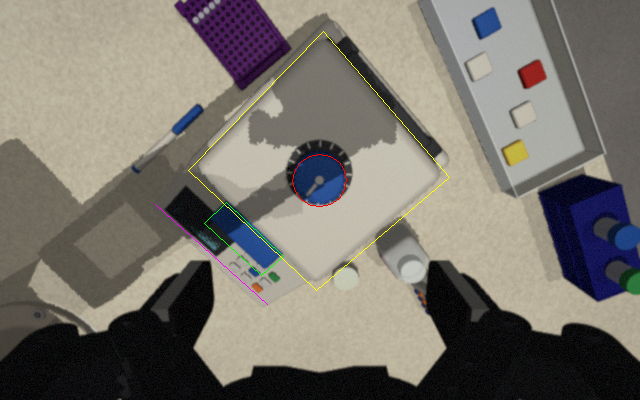

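```bash
python3 -c "
from rig import r; print(r.sign_off())"
```

```text
the job is handed in; nothing more can be done
None
```

The cycler is shut and latched on the tube strips, the knob is tightened by one ratchet click, and the job is handed in at about 16 s.

- **Lid:** I pushed it down by the blue tab along its arc. The latch resisted with about 8 N, then snapped. The tab's top came to rest at z 144.6 mm against 145 mm expected. Before I backed off, the last press against the closed stop reached about 44 N at the fingertip. That was harder than the gentle press asked for, though well under the 120 N wrist limit.
- **Knob:** I turned it clockwise at about 0.1 N m until it met the stop. The torque then rose to 0.57 N m, above the nominal 0.4, and dropped sharply to −0.14 N m. I followed it into the next notch and let go as the following tooth began to climb, at 0.27 N m. I count one click. My torque samples were spaced widely enough that an earlier unseen click can't be fully ruled out, but that would still be within the two allowed.
- **Final check:** The last picture shows the lid flat on its shut outline. The pointer has moved about 2.05 rad clockwise, which agrees with the gripper's roughly 1.9–2.0 rad, so the fingers did not slip. The rack, marker, bottle and cap look undisturbed. The timer is mostly hidden behind the gripper in that view. The gripper was open and clear, about 185 mm above the knob.

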